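# Turn over the leaf of the metal-finish sample board

### The arm

A 6-joint arm with a two-finger parallel gripper is mounted at the origin on the work surface. World frame = base frame: x ahead of the robot, y to its left, z up, the work surface at z = 0. Lengths are in m, angles in rad, forces in N, time in s.
With the tool pointing down it reaches from about 0.375 to 0.975 m from the base axis. Payload 3.8 kg.
Tool frame: the origin (TCP) lies midway between the tips of the shut fingers; the grasp point (between the pads) lies 19 mm behind it; z points along the fingers, y is the direction in which the jaws open and shut (so a half turn about z gives the same grasp; the last joint's range is limited). The gripper opens to 85 mm and grips with 20 to 120 N. Pads are 22 mm wide; open, the fingers measure 114 mm over their backs; the gripper's body (76 mm by 85 mm) begins 54 mm behind the grasp point. The pads swing forward as they close: fully open they stand 13 mm farther back than shut.
Start: joints at [-1.25, 0.264, 1.604, -0, 1.274, -0.037], TCP at [0.236, -0.632, 0.231] pointing down, gripper open.
Joint ranges: [-2.63, 2.63], [-0.94, 2.18], [0.31, 2.57], [-1.31, 4.45], [0, 2.66], [-2.55, 2.55]. Speed limits (rad/s): [2.57, 2.57, 3.14, 3.14, 3.14, 3.14].

### API

Orientations are given as a 3x3 rotation matrix whose columns are the frame's x, y, z axes.
In Python, from workcell import robot, snapshot, camera_model gives the robot as it stands.
- The arm moves only by the tool play_rows, never from a script. Its argument "deltas" is a list of rows, each an object of numbers: "claw": the opening, from 0 (shut) to 1 (fully open); "dx", "dy", "dz": the shift along the tool's x, y, z in units of 0.04 m (1.0 is 0.04 m); "rx", "ry", "rz": the turn, a rotation vector about the tool's x, y, z in units of 180 degrees (1.0 is 180 degrees). A call has 1 to 20 rows; each row shifts and turns the commanded pose from where the row before left it, along the tool's axes as they then stand; what a row does not reach is not made up. A row lasts 1/12 s, in which the tool goes at most 41.7 mm and 7.16 degrees, less where a joint would pass 70% of its speed; a pose out of reach is approached as far as the arm can. A call with a number of a shift or a turn outside -1 to 1 is refused whole. A call with a gripper value outside its range is refused whole. The fingers move at their own pace and stop on an object; "newtons" is the grip in N (left out, the last holds). Time passes only in rows, so rows that do not move let the fingers close. It gives the time, the measured TCP pose, the force and the opening at its end, in the units of the state.
- robot.observe(): the state, without advancing time (a new reading comes with each control period).
- snapshot(name): name is "side" or "top" or "wrist"; returns the picture (384x512x3 uint8, blue, green, red); there is no depth.
- camera_model(name): a dict with "fov_y" (degrees; the focal length in pixels is half the picture's height over the tangent of half this angle, whatever the lens; pixels are square), "cx", "cy" (the principal point, pixels), "world_to_cam" (4x4, takes a point from world to camera coordinates); the wrist camera has in their place "T_tool_cam" (4x4, takes a point from camera to tool coordinates, whose origin is the TCP and whose axes are the flange's). Camera axes: x right, y up, looking along -z (the intrinsics and any distortion apply to the point x, -y, -z); pixel columns grow to the right and rows downward; lengths in m; the calibration is good to about 2 mm. A picture is of the moment at which its call begins: read the wrist's pose just before it. camera_model takes no time and is no camera call.
- robot.sign_off(): hands the job in, once; it reports no verdict.
The state is a dict: "clock": time; "joint_pos": joint angles; "joint_vel": joint speeds; "tau": joint torques, N m; "tcp_pos": TCP position; "tool_rot": TCP orientation; "wrist_force": force on the tool from outside, world axes, zero at the start; "ft_torque": the same for the moment, N m; "finger_gap": finger opening in m.
Only numpy, scipy, OpenCV 4.12 (cv2) and the standard library are available. Lean on these libraries where they do the work, as an engineer would, in place of code of your own. Each camera call takes 0.05 s, during which the arm holds its last target.

### The job

Turn the leaf of the metal-finish sample board over its spine with your fingertips, from the blue bed to the grey bed, and press it down so that it lies flat there with its white, steel-coloured side up. Push it only: do not pinch it, and do not slam it. Leave the graver, the jar and the ring cone where they stand, and finish with the hand clear.

Things in the scene. Friction and masses are not known exactly. Their poses are not given: they have to be found in the camera images.
- board: Dark wooden board fixed to the bench, 150 (its x) by 260 (its y) by 16 mm. Origin: centre of its underside, on the bench. The spine runs along its x axis through the middle. Its -y half is a blue fabric bed (the leaf starts over it), its +y half a grey one; the beds lie 18 mm above the bench. Brass hinge blocks, 10 by 14 mm, top at 28 mm, stand at the spine's ends, x = -69 and 69 mm.
- leaf (a joint): Leaf angle: 0 = flat on the blue bed (-y), pi/2 = upright, pi (its stop) = flat on the grey bed (+y). Rigid plate, 120 mm along the spine, 8 mm thick, about 110 g; free edge 110 mm from the hinge axis. Starts partly raised, 0.35 to 0.85. Stiff hinge (0.11 N m friction): it stays at any angle where it is left, so push it all the way down. 2 N at the free edge moves it.
- spine (a point): Point on the hinge axis midway along the spine, 22 mm above the bench; its x axis runs along the spine, its y axis towards the grey bed, z up. Does not move with the leaf.
- leaf_edge (a point): Middle of the leaf's free edge, in the leaf's mid-plane (4 mm from either face), 110 mm from the hinge axis. Turns with the leaf. The face that looks up at the start is black with six brass and copper coloured samples; the one underneath is white with six steel and aluminium coloured samples.
- graver: Loose graver lying on the bench beyond the board: black handle 22 mm thick and 80 mm long, thin steel shank of 50 mm. Origin on the bench under the handle's butt; its x axis runs along the tool. To be left alone.
- jar: Loose amber jar with a steel lid, 48 mm across, 45 mm high, standing past the grey bed. Origin: centre of its foot. To be left alone.
- ring_cone: Loose wooden ring cone with a brass ring on it, foot 52 mm across, 58 mm high, standing beyond the blue side. Origin: centre of its foot. To be left alone.

How it is judged:
On the way, in this order (a step that is already met when the one before it is completed fails the run):
1. the leaf has been pushed up past upright (value of joint leaf above 1.7 rad).
2. the leaf lies flat on the grey bed (value of joint leaf above 3.08 rad), for 0.2 s.
At the end, for the whole second after the job is handed in: The leaf lies flat on the grey bed (joint within 0.06 rad of its stop, about 7 mm at its free edge) and at rest, and graver, jar and ring cone are within 20 mm of where they were (value of joint leaf above 3.08 rad and velocity of joint leaf between -0.05 and 0.05 rad/s and distance of each of graver, jar, ring_cone from where it was at the start of the episode below 0.02 m); the robot touches nothing.
It fails at once if the leaf is pinched (both faces gripped at once with more than 8 N) (contact force between the fingers and leaf_c0 above 8 N and contact force between the fingers and leaf_c1 above 8 N).
It fails at once if the leaf is slammed (turned faster than 6 rad/s) (velocity of joint leaf above 6 rad/s).
It fails at once if a bystander is moved or lifted more than 20 mm (distance of any of graver, jar, ring_cone from where it was at the start of the episode above 0.02 m).
It also fails if it takes over 43 s, if anything falls off the work surface, if the arm or the gripper's body presses on something with over 40 N, if the wrist force passes 120 N, or if a joint passes its speed limit or range.

## Working session

There is one attempt and no reset: what is moved stays moved. The work goes in short steps, Python scripts to look and compute and a tool call to move; the robot and the scene stay as the last step left them, time stands still between calls to the robot, and variables do not carry over. Pictures are saved under pics/ and viewed, and the job is handed in when it is done.

Besides the shell and the picture viewer there is one more tool, called after ">>>" as name([rows], argument=value, ...), one row to a line, values as JSON. play_rows: Moves the arm, as the interface text tells. Its arguments: {"type":"object","properties":{"deltas":{"type":"array"},"newtons":{"type":"number"}},"required":["deltas"]}

```bash
ls; mkdir -p pics; python3 - <<'E'
from workcell import robot, snapshot, camera_model
import cv2
for n in ["side","top","wrist"]:
    if n=="wrist": print(robot.observe())
    cv2.imwrite(f"pics/{n}0.png",snapshot(n)); print(n,camera_model(n))
E
```

```text
pics
side {'fov_y': 52.680238813355416, 'cx': 257.2590744568124, 'cy': 189.37643036658923, 'world_to_cam': array([[ 0.99984518, -0.01751058,  0.00173169, -0.5954072 ],
       [ 0.00818134,  0.54975498,  0.8352859 , -0.08087177],
       [-0.01557835, -0.83514241,  0.54981313, -0.7661372 ],
       [ 0.        ,  0.        ,  0.        ,  1.        ]])}
top {'fov_y': 54.72388950658349, 'cx': 258.60260219688325, 'cy': 190.02714216354028, 'world_to_cam': array([[-0.00900737, -0.99990905,  0.01003822,  0.01565043],
       [ 0.9879529 , -0.00734782,  0.1545803 , -0.6212698 ],
       [-0.15449248,  0.01130965,  0.98792923, -0.92970201],
       [ 0.        ,  0.        ,  0.        ,  1.        ]])}
{'clock': 0.1, 'joint_pos': array([-1.24990616e+00,  2.64703810e-01,  1.60524956e+00,  3.43292910e-05,
        1.27372592e+00, -3.68882068e-02]), 'joint_vel': array([-0.00090405, -0.0022021 , -0.00246891, -0.00161317, -0.00075538,
       -0.0004809 ]), 'tau': array([ 1.57272651e-03, -5.16707325e+01, -3.68589020e+01,  5.32429704e-05,
        6.33824980e-03, -1.46334810e-05]), 'tcp_pos': array([ 0.23618466, -0.63161064,  0.23006248]), 'tool_rot': array([[ 9.36680700e-01,  3.50184057e-01, -6.27001119e-04],
       [ 3.50184601e-01, -9.36678591e-01,  1.99048428e-03],
       [ 1.09737337e-04, -2.08401435e-03, -9.99997822e-01]]), 'wrist_force': array([-0.30392876,  0.58195619,  0.87551998]), 'ft_torque': array([-0.03798491, -0.06432911, -0.00552478]), 'finger_gap': 0.08552245592009791}
wrist {'fov_y': 58.99823888757663, 'cx': 260.5746726197873, 'cy': 188.41771346533307, 'T_tool_cam': array([[-4.97351048e-04,  9.64689094e-01,  2.63390781e-01,
         6.83471024e-02],
       [ 9.99999612e-01,  2.88282226e-04,  8.32406262e-04,
         9.06437610e-04],
       [ 7.27082363e-04,  2.63391093e-01, -9.64688864e-01,
        -1.43072798e-01],
       [ 0.00000000e+00,  0.00000000e+00,  0.00000000e+00,
         1.00000000e+00]])}
```

View pics/side0.png

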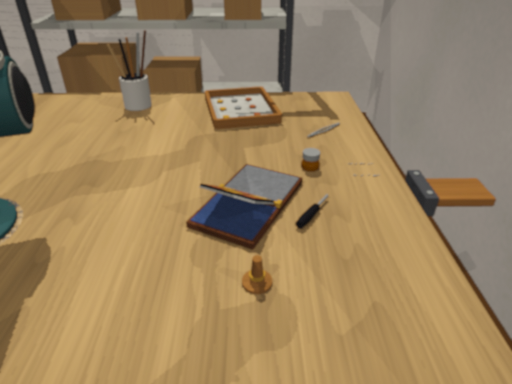

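View pics/top0.png

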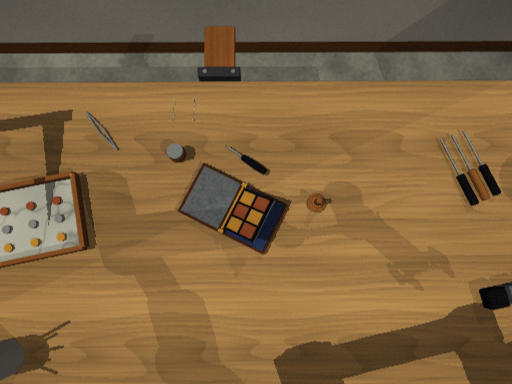

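The side view shows the board at about (245,205), with the leaf nearly edge-on. The jar is at (311,160), the graver at (312,212) and the cone at (257,277). In the top view, the board is centred near (235,207), the jar is at (176,152), the graver at (250,160) and the cone at (318,203). I'll zoom in next.

```bash
python3 - <<'E'
import cv2
a=cv2.imread("pics/side0.png")[140:300,170:350]; cv2.imwrite("pics/side0z.png",cv2.resize(a,None,fx=3.6,fy=3.6,interpolation=cv2.INTER_CUBIC))
a=cv2.imread("pics/top0.png")[130:265,155:340]; cv2.imwrite("pics/top0z.png",cv2.resize(a,None,fx=4,fy=4,interpolation=cv2.INTER_CUBIC))
E
```

```text
(no output)
```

View pics/side0z.png

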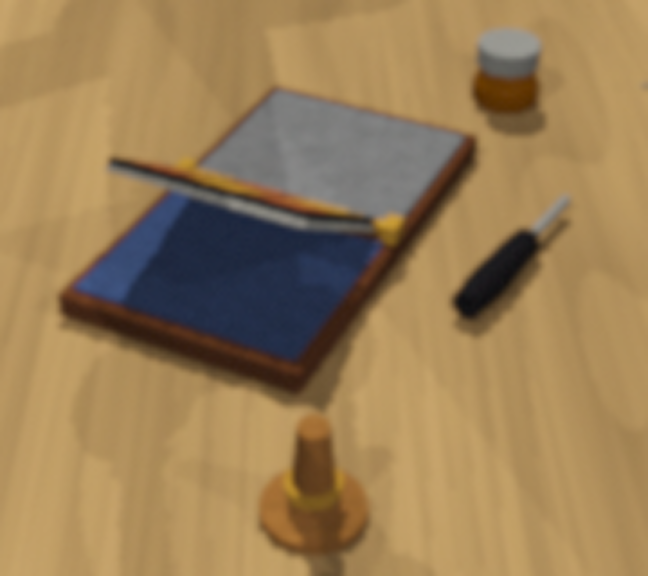

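View pics/top0z.png

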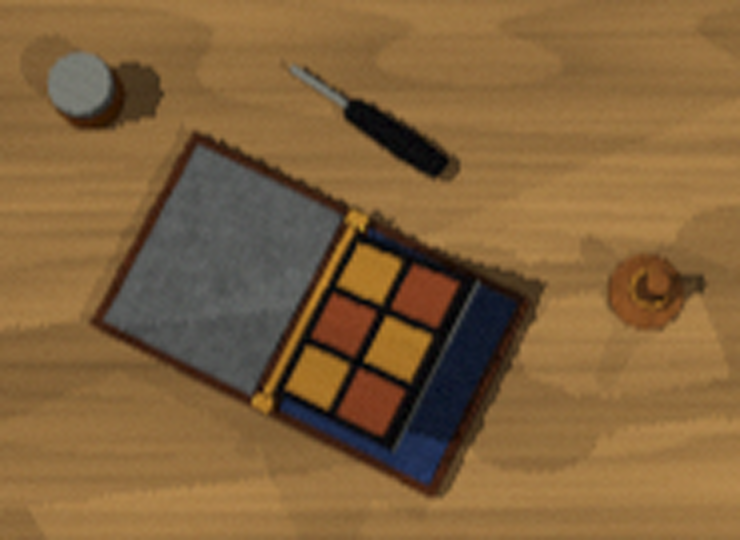

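```bash
cat > h.py <<'E'
import numpy as np, cv2
from workcell import camera_model
def ray(n,u,v):
    m=camera_model(n); f=192/np.tan(np.radians(m["fov_y"]/2)); W=m["world_to_cam"]
    d=np.array([(u-m["cx"])/f,-(v-m["cy"])/f,-1]); R=W[:3,:3]; c=-R.T@W[:3,3]; d=R.T@d
    return c,d/np.linalg.norm(d)
def onz(n,u,v,z):
    c,d=ray(n,u,v); return c+d*(z-c[2])/d[2]
def two(a,b):
    (c1,d1),(c2,d2)=ray(*a),ray(*b)
    t=np.linalg.lstsq(np.c_[d1,-d2],c2-c1,rcond=None)[0]
    p,q=c1+t[0]*d1,c2+t[1]*d2; return (p+q)/2,np.linalg.norm(p-q)
E
python3 - <<'E'
from h import *
np.set_printoptions(precision=4,suppress=True)
T=lambda u,v:("top",155+(u-1.5)/4,130+(v-1.5)/4)
S=lambda u,v:("side",170+(u-1.3)/3.6,140+(v-1.3)/3.6)
C=[onz(*T(*p),.016) for p in [(195,133),(530,297),(435,495),(95,322)]]
for i in range(4): print(C[i],np.linalg.norm(C[i]-C[i-3]))
Cs=[onz(*S(*p),.016) for p in [(474,140),(298,380),(64,298),(275,88)]]
print("side",*Cs, "center",np.mean(C,0),np.mean(Cs,0))
H=[onz(*T(*p),.028) for p in [(357,218),(263,402)]]; print("hinge",*H,np.mean(H,0),np.linalg.norm(H[0]-H[1]))
x=H[0]-H[1];x/=np.linalg.norm(x); print("x axis",x)
for t,s in [((395,447),(112,162)),((476,283),(300,220))]:
    p,e=two(T(*t),S(*s)); d=p-np.mean(H,0); y=np.cross([0,0,1],x); 
    print("edge",p,e,"local",d@x,d@y,p[2]-.022,np.arctan2(p[2]-.022,-(d@y)),np.hypot(d@y,p[2]-.022))
print("jar",onz(*T(83,85),.045),"cone top",onz(*T(655,285),.0),"graver",onz(*T(450,168),.011),onz(*T(285,65),.01))
E
```

```text
[0.7032 0.1614 0.016 ] 0.25569011766068833
[ 0.5879 -0.0668  0.016 ] 0.1471925938803084
[ 0.4562 -0.001   0.016 ] 0.2561299619092465
[0.5732 0.2269 0.016 ] 0.14550237248674233
side [0.7005 0.1582 0.016 ] [ 0.5854 -0.0711  0.016 ] [ 0.4581 -0.0022  0.016 ] [0.5718 0.2278 0.016 ] center [0.5801 0.0801 0.016 ] [0.5789 0.0782 0.016 ]
hinge [0.6409 0.0499 0.028 ] [0.518  0.1123 0.028 ] [0.5795 0.0811 0.028 ] 0.1378956650176702
x axis [ 0.8916 -0.4529  0.    ]
edge [0.4868 0.0251 0.0864] 0.00016428860722415977 local -0.057244588745483146 -0.09189824767368573 0.06444667594003184 0.6115864982695234 0.11224376136433403
edge [ 0.588  -0.0269  0.0841] 0.001943789140526001 local 0.05652899312477978 -0.0923840192166125 0.06210826639613245 0.5918812153417934 0.11132045526922886
jar [0.7299 0.2328 0.045 ] cone top [ 0.5974 -0.1547  0.    ] graver [ 0.6784 -0.0139  0.011 ] [0.7527 0.1003 0.01  ]
```

Cross-checks agree with the given sizes: board 256×146 mm, hinge span 138 mm, edge radius about 111 mm, and leaf about 0.60 rad. I'll shut the fingers, yaw the tool's x onto the board's +y, then travel high to the blue side.

>>> play_rows([
  {"claw": 0, "rz": -0.0395},
  {"claw": 0, "rz": -0.0395},
  {"claw": 0, "rz": -0.0395},
  {"claw": 0, "rz": -0.0395},
  {"claw": 0, "rz": -0.0395},
  {"claw": 0, "rz": -0.0395},
  {"claw": 0},
], newtons=40)

```text
invalid input
```

>>> play_rows([
  {"claw": 0, "dx": 0.8, "dy": -0.045},
  {"claw": 0, "dx": 0.8, "dy": -0.045},
  {"claw": 0, "dx": 0.8, "dy": -0.045},
  {"claw": 0, "dx": 0.8, "dy": -0.045},
  {"claw": 0, "dx": 0.8, "dy": -0.045},
  {"claw": 0, "dx": 0.8, "dy": -0.045},
  {"claw": 0, "dx": 0.8, "dy": -0.045},
  {"claw": 0, "dx": 0.8, "dy": -0.045},
  {"claw": 0, "dx": 0.8, "dy": -0.045},
  {"claw": 0, "dx": 0.8, "dy": -0.045},
  {"claw": 0, "dx": 0.8, "dy": -0.045},
  {"claw": 0, "dx": 0.8, "dy": -0.045},
  {"claw": 0, "dx": 0.8, "dy": -0.045},
  {"claw": 0, "dx": 0.8, "dy": -0.045},
  {"claw": 0, "dx": 0.8, "dy": -0.045},
  {"claw": 0, "dx": 0.8, "dy": -0.045},
  {"claw": 0, "dx": 0.8, "dy": -0.045},
  {"claw": 0, "dx": 0.8, "dy": -0.045},
])

```text
invalid input
```

>>> play_rows([
  {"claw": 0, "ry": 0.0333},
  {"claw": 0, "ry": 0.0333},
  {"claw": 0, "ry": 0.0333},
  {"claw": 0, "ry": 0.0333},
  {"claw": 0, "ry": 0.0333},
  {"claw": 0},
])

```text
invalid input
```

```bash
cat >> h.py <<'E'
np.set_printoptions(precision=4,suppress=True)
lx=np.array([.8914,-.4532,0]); ly=np.array([.4532,.8914,0]); SP=np.array([.5793,.0803,.022])
def loc(p): d=np.asarray(p)-SP; return np.array([d@lx,d@ly,d[2]])
def st():
    from workcell import robot
    o=robot.observe(); R=o["tool_rot"]; L=np.array([lx,ly,[0,0,1]])
    print("t",o["clock"],"local",loc(o["tcp_pos"]),"F",o["wrist_force"],"gap",o["finger_gap"]); print(L@R,o["joint_pos"]); return o
E
python3 -c "
from h import *;st()
from workcell import snapshot
cv2.imwrite('pics/side1.png',snapshot('side'))"
```

```text
t 0.15 local [ 0.0168 -0.7902  0.2082] F [ 0.2934 -0.4668 -0.359 ] gap 0.0856326974128654
[[ 0.6763  0.7366 -0.0013]
 [ 0.7366 -0.6763  0.0013]
 [ 0.0001 -0.0018 -1.    ]] [-1.2499  0.2646  1.6051 -0.      1.2737 -0.0369]
```

The rows were refused, so every key is probably required. I'll try a full row.

>>> play_rows([
  {"claw": 0, "dx": 0, "dy": 0, "dz": 0, "rx": 0, "ry": 0, "rz": -0.0395},
  {"claw": 0, "dx": 0, "dy": 0, "dz": 0, "rx": 0, "ry": 0, "rz": -0.0395},
  {"claw": 0, "dx": 0, "dy": 0, "dz": 0, "rx": 0, "ry": 0, "rz": -0.0395},
  {"claw": 0, "dx": 0, "dy": 0, "dz": 0, "rx": 0, "ry": 0, "rz": -0.0395},
  {"claw": 0, "dx": 0, "dy": 0, "dz": 0, "rx": 0, "ry": 0, "rz": -0.0395},
  {"claw": 0, "dx": 0, "dy": 0, "dz": 0, "rx": 0, "ry": 0, "rz": -0.0395},
  {"claw": 0, "dx": 0, "dy": 0, "dz": 0, "rx": 0, "ry": 0, "rz": 0},
], newtons=40)

```text
clock: 0.78
tcp_pos: [0.2364, -0.632, 0.2309]
tool_rot: [[0.449, 0.894, -0.0], [0.894, -0.449, 0.001], [0.0, -0.0, -1.0]]
wrist_force: [0.4, 1.0, 0.9]
finger_gap: 0.0007
```

>>> play_rows([
  {"claw": 0, "dx": 0.8, "dy": -0.05, "dz": 0, "rx": 0, "ry": 0, "rz": 0},
  {"claw": 0, "dx": 0.8, "dy": -0.05, "dz": 0, "rx": 0, "ry": 0, "rz": 0},
  {"claw": 0, "dx": 0.8, "dy": -0.05, "dz": 0, "rx": 0, "ry": 0, "rz": 0},
  {"claw": 0, "dx": 0.8, "dy": -0.05, "dz": 0, "rx": 0, "ry": 0, "rz": 0},
  {"claw": 0, "dx": 0.8, "dy": -0.05, "dz": 0, "rx": 0, "ry": 0, "rz": 0},
  {"claw": 0, "dx": 0.8, "dy": -0.05, "dz": 0, "rx": 0, "ry": 0, "rz": 0},
  {"claw": 0, "dx": 0.8, "dy": -0.05, "dz": 0, "rx": 0, "ry": 0, "rz": 0},
  {"claw": 0, "dx": 0.8, "dy": -0.05, "dz": 0, "rx": 0, "ry": 0, "rz": 0},
  {"claw": 0, "dx": 0.8, "dy": -0.05, "dz": 0, "rx": 0, "ry": 0, "rz": 0},
  {"claw": 0, "dx": 0.8, "dy": -0.05, "dz": 0, "rx": 0, "ry": 0, "rz": 0},
  {"claw": 0, "dx": 0.8, "dy": -0.05, "dz": 0, "rx": 0, "ry": 0, "rz": 0},
  {"claw": 0, "dx": 0.8, "dy": -0.05, "dz": 0, "rx": 0, "ry": 0, "rz": 0},
  {"claw": 0, "dx": 0.8, "dy": -0.05, "dz": 0, "rx": 0, "ry": 0, "rz": 0},
  {"claw": 0, "dx": 0.8, "dy": -0.05, "dz": 0, "rx": 0, "ry": 0, "rz": 0},
  {"claw": 0, "dx": 0.8, "dy": -0.05, "dz": 0, "rx": 0, "ry": 0, "rz": 0},
  {"claw": 0, "dx": 0.8, "dy": -0.05, "dz": 0, "rx": 0, "ry": 0, "rz": 0},
  {"claw": 0, "dx": 0.8, "dy": -0.05, "dz": 0, "rx": 0, "ry": 0, "rz": 0},
  {"claw": 0, "dx": 0.8, "dy": -0.05, "dz": 0, "rx": 0, "ry": 0, "rz": 0},
])

```text
clock: 2.28
tcp_pos: [0.4646, -0.1005, 0.2314]
tool_rot: [[0.455, 0.89, 0.001], [0.89, -0.455, -0.0], [0.0, 0.001, -1.0]]
wrist_force: [0.7, -0.3, -0.2]
finger_gap: -0.0
```

>>> play_rows([
  {"claw": 0, "dx": 0, "dy": 0, "dz": 0, "rx": 0, "ry": 0.0333, "rz": 0},
  {"claw": 0, "dx": 0, "dy": 0, "dz": 0, "rx": 0, "ry": 0.0333, "rz": 0},
  {"claw": 0, "dx": 0, "dy": 0, "dz": 0, "rx": 0, "ry": 0.0333, "rz": 0},
  {"claw": 0, "dx": 0, "dy": 0, "dz": 0, "rx": 0, "ry": 0.0333, "rz": 0},
  {"claw": 0, "dx": 0, "dy": 0, "dz": 0, "rx": 0, "ry": 0.0333, "rz": 0},
  {"claw": 0, "dx": 0, "dy": 0, "dz": 0, "rx": 0, "ry": 0, "rz": 0},
])

```text
clock: 2.78
tcp_pos: [0.4627, -0.1036, 0.2293]
tool_rot: [[0.398, 0.889, 0.226], [0.768, -0.458, 0.448], [0.502, -0.005, -0.865]]
wrist_force: [-0.6, -0.6, -1.4]
finger_gap: -0.0001
```

```bash
python3 -c "
from h import *;st()
from workcell import snapshot
cv2.imwrite('pics/side1.png',snapshot('side'))"
```

```text
t 2.7833 local [-0.0206 -0.2167  0.2073] F [-0.5507 -0.6042 -1.437 ] gap -5.766358512083001e-05
[[ 0.0072  1.     -0.0018]
 [ 0.8648 -0.0053  0.502 ]
 [ 0.502  -0.0052 -0.8649]] [-0.6478 -0.1059  2.0943  0.5382  1.2993 -0.357 ]
```

View pics/side1.png

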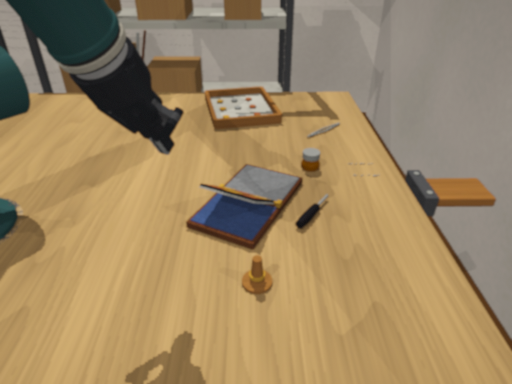

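The side view shows the tilted, shut gripper up at (165,135), well clear of the leaf. Next I'll descend to the start pose under the leaf edge.

>>> play_rows([
  {"claw": 0, "dx": -0.093, "dy": 0, "dz": 0.64, "rx": 0, "ry": 0, "rz": 0},
  {"claw": 0, "dx": -0.093, "dy": 0, "dz": 0.64, "rx": 0, "ry": 0, "rz": 0},
  {"claw": 0, "dx": -0.093, "dy": 0, "dz": 0.64, "rx": 0, "ry": 0, "rz": 0},
  {"claw": 0, "dx": -0.093, "dy": 0, "dz": 0.64, "rx": 0, "ry": 0, "rz": 0},
  {"claw": 0, "dx": -0.093, "dy": 0, "dz": 0.64, "rx": 0, "ry": 0, "rz": 0},
  {"claw": 0, "dx": -0.093, "dy": 0, "dz": 0.64, "rx": 0, "ry": 0, "rz": 0},
  {"claw": 0, "dx": -0.093, "dy": 0, "dz": 0.64, "rx": 0, "ry": 0, "rz": 0},
  {"claw": 0, "dx": 0, "dy": 0, "dz": 0, "rx": 0, "ry": 0, "rz": 0},
])

```text
clock: 3.5
tcp_pos: [0.4918, -0.039, 0.0592]
tool_rot: [[0.394, 0.893, 0.217], [0.773, -0.45, 0.448], [0.498, -0.009, -0.867]]
wrist_force: [-0.9, 0.6, 0.2]
finger_gap: 0.0004
```

```bash
cat > plan.py <<'E'
from h import *
tau=np.radians(30); zt=np.array([np.sin(tau),-np.cos(tau)]); xt=np.array([np.cos(tau),np.sin(tau)])
def tcp(th,b=.015,w=.011):
    n=np.array([-np.sin(th),-np.cos(th)])*.004; r=np.array([-np.cos(th),np.sin(th)])
    if th<np.pi/2-tau: return .110*r+n+b*zt-w*xt
    if th<np.pi-tau: return (.110-b)*r+n-w*xt
    return (.110-b-2*w)*r+n+w*xt
E
python3 - <<'E'
from plan import *
import os
o=st()
from workcell import snapshot
cv2.imwrite('pics/side2.png',cv2.resize(snapshot('side')[100:300,130:350],None,fx=2.7,fy=2.7))
p=loc(o["tcp_pos"])[1:]
for d in range(34,181,8):
    q=tcp(np.radians(d)); print(d,q,"dx,dz units",(q-p)@xt/.04,(q-p)@zt/.04); p=q
E
```

```text
t 3.5 local [-0.024  -0.146   0.0372] F [-0.8857  0.6414  0.2372] gap 0.0004159516166072409
[[ 0.001   0.9999 -0.0093]
 [ 0.8672  0.0038  0.498 ]
 [ 0.498  -0.0085 -0.8671]] [-0.492   0.1134  2.239   0.6689  0.9315 -0.4699]
34 [-0.0955  0.0397] dx,dz units 1.125438368039671 0.5768422433176408
42 [-0.0864  0.0521] dx,dz units 0.3504976721392584 -0.15665720773037614
50 [-0.0758  0.0632] dx,dz units 0.3688891222753413 -0.10635278264270126
58 [-0.0637  0.0727] dx,dz units 0.38010056525149266 -0.05397832161538409
66 [-0.0518  0.0797] dx,dz units 0.3447156093576366 -0.0026075231941512815
74 [-0.0396  0.0847] dx,dz units 0.32873201869776164 0.04379780836095604
82 [-0.0267  0.088 ] dx,dz units 0.31943734448450106 0.08912222552774715
90 [-0.0135  0.0895] dx,dz units 0.3039251857154438 0.1327119799496694
98 [-0.0003  0.0891] dx,dz units 0.2824974689162101 0.1737186466395112
106 [0.0128 0.0869] dx,dz units 0.2555712602206305 0.21134407747454667
114 [0.0255 0.0829] dx,dz units 0.2236706476528563 0.24485593624186588
122 [0.0374 0.0772] dx,dz units 0.18741654035010946 0.27360195272973453
130 [0.0485 0.0698] dx,dz units 0.14751458327260336 0.29702261842532957
138 [0.0584 0.061 ] dx,dz units 0.10474142262704643 0.31466207671149427
146 [0.067  0.0509] dx,dz units 0.05992958933165822 0.32617699559727936
154 [0.0734 0.0411] dx,dz units 0.015291067105921834 0.29297718972532666
162 [0.0777 0.0319] dx,dz units -0.02161949867762047 0.2540749161119836
170 [0.0807 0.0221] dx,dz units -0.0567694931541217 0.24859342382172475
178 [0.0823 0.012 ] dx,dz units -0.09081453402071851 0.23827334330760314
```

View pics/side2.png

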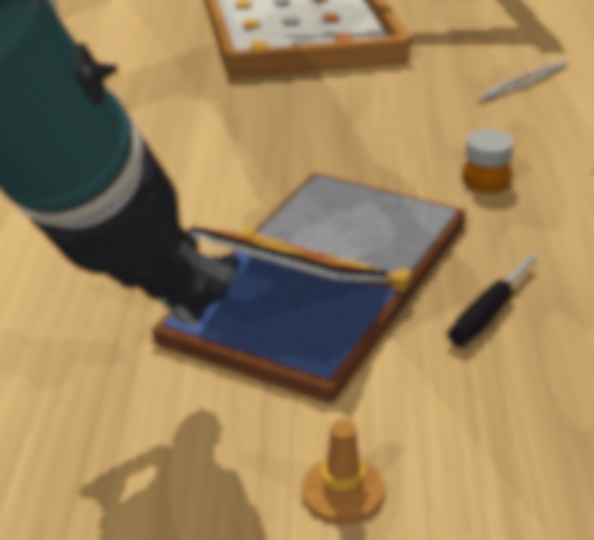

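The fingertip, at about (225,290) in the zoomed view, is below and behind the leaf's free edge. I'll move in and push along the arc.

>>> play_rows([
  {"claw": 0, "dx": 0.37, "dy": 0, "dz": 0.19, "rx": 0, "ry": 0, "rz": 0},
  {"claw": 0, "dx": 0.37, "dy": 0, "dz": 0.19, "rx": 0, "ry": 0, "rz": 0},
  {"claw": 0, "dx": 0.37, "dy": 0, "dz": 0.19, "rx": 0, "ry": 0, "rz": 0},
  {"claw": 0, "dx": 0.18, "dy": 0, "dz": -0.08, "rx": 0, "ry": 0, "rz": 0},
  {"claw": 0, "dx": 0.18, "dy": 0, "dz": -0.08, "rx": 0, "ry": 0, "rz": 0},
  {"claw": 0, "dx": 0.18, "dy": 0, "dz": -0.05, "rx": 0, "ry": 0, "rz": 0},
  {"claw": 0, "dx": 0.18, "dy": 0, "dz": -0.05, "rx": 0, "ry": 0, "rz": 0},
  {"claw": 0, "dx": 0, "dy": 0, "dz": 0, "rx": 0, "ry": 0, "rz": 0},
])

```text
clock: 4.22
tcp_pos: [0.5273, 0.0198, 0.091]
tool_rot: [[0.39, 0.892, 0.228], [0.773, -0.452, 0.445], [0.5, 0.003, -0.866]]
wrist_force: [0.1, 0.2, -0.1]
finger_gap: -0.0
```

```bash
python3 - <<'E'
from plan import *
o=st()
from workcell import snapshot
cv2.imwrite('pics/side3.png',cv2.resize(snapshot('side')[100:300,130:350],None,fx=2.7,fy=2.7))
E
```

```text
t 4.2167 local [-0.019  -0.0775  0.069 ] F [ 0.0846  0.1783 -0.1133] gap -3.883236176952455e-05
[[-0.003   1.      0.0015]
 [ 0.8659  0.0019  0.5002]
 [ 0.5002  0.0028 -0.8659]] [-0.3459  0.076   2.2051  0.6789  0.9112 -0.3179]
```

View pics/side3.png

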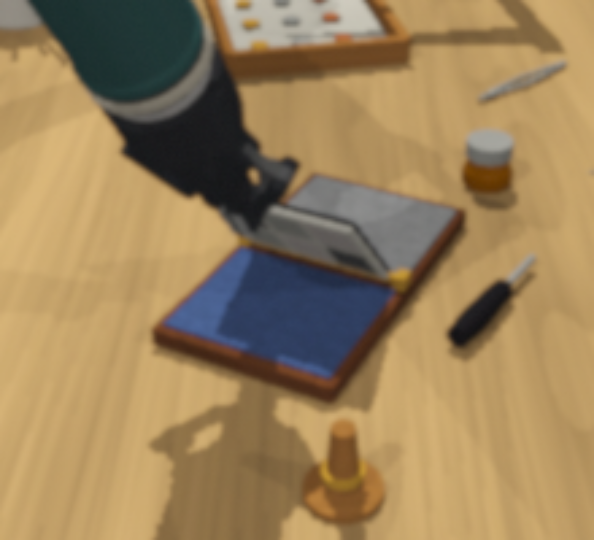

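The leaf is rising, now at roughly 50°. The contact is about 9 mm from the tip, so I'll go slightly deeper and carry on past upright.

>>> play_rows([
  {"claw": 0, "dx": 0.17, "dy": 0, "dz": 0.08, "rx": 0, "ry": 0, "rz": 0},
  {"claw": 0, "dx": 0.17, "dy": 0, "dz": 0.05, "rx": 0, "ry": 0, "rz": 0},
  {"claw": 0, "dx": 0.17, "dy": 0, "dz": 0, "rx": 0, "ry": 0, "rz": 0},
  {"claw": 0, "dx": 0.17, "dy": 0, "dz": 0, "rx": 0, "ry": 0, "rz": 0},
  {"claw": 0, "dx": 0.17, "dy": 0, "dz": 0, "rx": 0, "ry": 0, "rz": 0},
  {"claw": 0, "dx": 0.17, "dy": 0, "dz": 0.01, "rx": 0, "ry": 0, "rz": 0},
  {"claw": 0, "dx": 0.16, "dy": 0, "dz": 0.045, "rx": 0, "ry": 0, "rz": 0},
  {"claw": 0, "dx": 0.16, "dy": 0, "dz": 0.045, "rx": 0, "ry": 0, "rz": 0},
  {"claw": 0, "dx": 0.15, "dy": 0, "dz": 0.065, "rx": 0, "ry": 0, "rz": 0},
  {"claw": 0, "dx": 0.15, "dy": 0, "dz": 0.065, "rx": 0, "ry": 0, "rz": 0},
  {"claw": 0, "dx": 0.14, "dy": 0, "dz": 0.087, "rx": 0, "ry": 0, "rz": 0},
  {"claw": 0, "dx": 0.14, "dy": 0, "dz": 0.087, "rx": 0, "ry": 0, "rz": 0},
  {"claw": 0, "dx": 0, "dy": 0, "dz": 0, "rx": 0, "ry": 0, "rz": 0},
])

```text
clock: 5.35
tcp_pos: [0.5614, 0.0898, 0.1089]
tool_rot: [[0.39, 0.893, 0.226], [0.773, -0.451, 0.446], [0.5, 0.0, -0.866]]
wrist_force: [-0.5, -1.3, -0.4]
finger_gap: 0.0003
```

```bash
python3 - <<'E'
from plan import *
o=st()
from workcell import snapshot
cv2.imwrite('pics/side4.png',cv2.resize(snapshot('side')[100:300,130:350],None,fx=2.7,fy=2.7))
p=loc(o["tcp_pos"])[1:]
for d in list(range(106,181,8))+[180]:
    q=tcp(np.radians(d)); print(d,q,"dx,dz units",(q-p)@xt/.04,(q-p)@zt/.04); p=q
E
```

```text
t 5.35 local [-0.0202  0.0004  0.0869] F [-0.4504 -1.3374 -0.355 ] gap 0.0002756319099041424
[[-0.0023  1.     -0.0011]
 [ 0.866   0.0026  0.5001]
 [ 0.5001  0.0002 -0.866 ]] [-0.1857  0.0845  2.1546  0.6805  0.8684 -0.1589]
106 [0.0128 0.0869] dx,dz units 0.2701085647718412 0.1551249446927484
114 [0.0255 0.0829] dx,dz units 0.2236706476528563 0.24485593624186588
122 [0.0374 0.0772] dx,dz units 0.18741654035010946 0.27360195272973453
130 [0.0485 0.0698] dx,dz units 0.14751458327260336 0.29702261842532957
138 [0.0584 0.061 ] dx,dz units 0.10474142262704643 0.31466207671149427
146 [0.067  0.0509] dx,dz units 0.05992958933165822 0.32617699559727936
154 [0.0734 0.0411] dx,dz units 0.015291067105921834 0.29297718972532666
162 [0.0777 0.0319] dx,dz units -0.02161949867762047 0.2540749161119836
170 [0.0807 0.0221] dx,dz units -0.0567694931541217 0.24859342382172475
178 [0.0823 0.012 ] dx,dz units -0.09081453402071851 0.23827334330760314
180 [0.0825 0.0095] dx,dz units -0.027830151339530273 0.0574066168231982
```

View pics/side4.png

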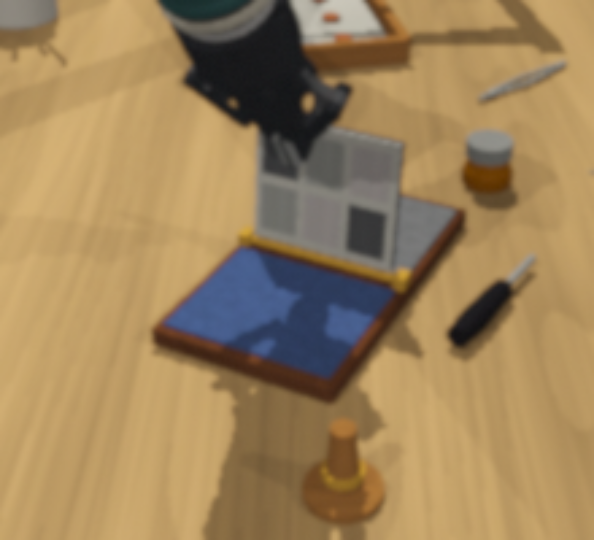

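The leaf is just past upright with the tip on its white face. I'll keep following the arc downward.

>>> play_rows([
  {"claw": 0, "dx": 0.135, "dy": 0, "dz": 0.08, "rx": 0, "ry": 0, "rz": 0},
  {"claw": 0, "dx": 0.135, "dy": 0, "dz": 0.08, "rx": 0, "ry": 0, "rz": 0},
  {"claw": 0, "dx": 0.11, "dy": 0, "dz": 0.12, "rx": 0, "ry": 0, "rz": 0},
  {"claw": 0, "dx": 0.11, "dy": 0, "dz": 0.12, "rx": 0, "ry": 0, "rz": 0},
  {"claw": 0, "dx": 0.095, "dy": 0, "dz": 0.137, "rx": 0, "ry": 0, "rz": 0},
  {"claw": 0, "dx": 0.095, "dy": 0, "dz": 0.137, "rx": 0, "ry": 0, "rz": 0},
  {"claw": 0, "dx": 0.075, "dy": 0, "dz": 0.15, "rx": 0, "ry": 0, "rz": 0},
  {"claw": 0, "dx": 0.075, "dy": 0, "dz": 0.15, "rx": 0, "ry": 0, "rz": 0},
  {"claw": 0, "dx": 0.05, "dy": 0, "dz": 0.157, "rx": 0, "ry": 0, "rz": 0},
  {"claw": 0, "dx": 0.05, "dy": 0, "dz": 0.157, "rx": 0, "ry": 0, "rz": 0},
  {"claw": 0, "dx": 0.03, "dy": 0, "dz": 0.163, "rx": 0, "ry": 0, "rz": 0},
  {"claw": 0, "dx": 0.03, "dy": 0, "dz": 0.163, "rx": 0, "ry": 0, "rz": 0},
  {"claw": 0, "dx": 0.01, "dy": 0, "dz": 0.147, "rx": 0, "ry": 0, "rz": 0},
  {"claw": 0, "dx": 0.01, "dy": 0, "dz": 0.147, "rx": 0, "ry": 0, "rz": 0},
  {"claw": 0, "dx": 0, "dy": 0, "dz": 0, "rx": 0, "ry": 0, "rz": 0},
])

```text
clock: 6.65
tcp_pos: [0.5929, 0.1544, 0.0612]
tool_rot: [[0.392, 0.893, 0.223], [0.773, -0.451, 0.446], [0.499, -0.002, -0.867]]
wrist_force: [0.0, -0.7, -0.2]
finger_gap: -0.0001
```

```bash
python3 - <<'E'
from plan import *
o=st()
from workcell import snapshot
cv2.imwrite('pics/side5.png',cv2.resize(snapshot('side')[100:300,130:350],None,fx=2.7,fy=2.7))
p=loc(o["tcp_pos"])[1:]
for d in [162,170,178,180]:
    q=tcp(np.radians(d)); print(d,q,"dx,dz units",(q-p)@xt/.04,(q-p)@zt/.04); p=q
E
```

```text
t 6.65 local [-0.0215  0.0723  0.0392] F [ 0.0209 -0.6736 -0.2482] gap -0.00011111526443211002
[[-0.001   1.     -0.0031]
 [ 0.8668  0.0024  0.4987]
 [ 0.4987 -0.0022 -0.8668]] [-0.0495  0.2058  2.1234  0.7489  0.7348 -0.1295]
162 [0.0777 0.0319] dx,dz units 0.02644529306264847 0.22705548695250727
170 [0.0807 0.0221] dx,dz units -0.0567694931541217 0.24859342382172475
178 [0.0823 0.012 ] dx,dz units -0.09081453402071851 0.23827334330760314
180 [0.0825 0.0095] dx,dz units -0.027830151339530273 0.0574066168231982
```

View pics/side5.png

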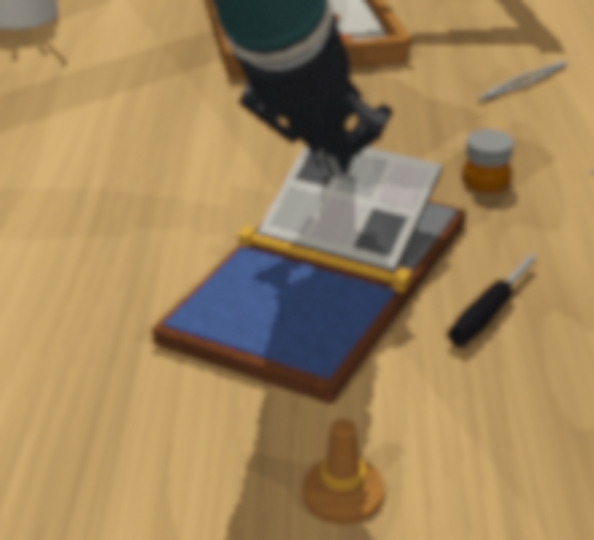

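The leaf is at about 150° and still following. Next I'll take it almost flat, then press gently.

>>> play_rows([
  {"claw": 0, "dx": 0.01, "dy": 0, "dz": 0.115, "rx": 0, "ry": 0, "rz": 0},
  {"claw": 0, "dx": 0.01, "dy": 0, "dz": 0.115, "rx": 0, "ry": 0, "rz": 0},
  {"claw": 0, "dx": -0.03, "dy": 0, "dz": 0.125, "rx": 0, "ry": 0, "rz": 0},
  {"claw": 0, "dx": -0.03, "dy": 0, "dz": 0.125, "rx": 0, "ry": 0, "rz": 0},
  {"claw": 0, "dx": -0.045, "dy": 0, "dz": 0.12, "rx": 0, "ry": 0, "rz": 0},
  {"claw": 0, "dx": -0.045, "dy": 0, "dz": 0.12, "rx": 0, "ry": 0, "rz": 0},
  {"claw": 0, "dx": 0, "dy": 0, "dz": 0, "rx": 0, "ry": 0, "rz": 0},
  {"claw": 0, "dx": 0, "dy": 0, "dz": 0, "rx": 0, "ry": 0, "rz": 0},
])

```text
clock: 7.37
tcp_pos: [0.5977, 0.1628, 0.0344]
tool_rot: [[0.392, 0.892, 0.224], [0.773, -0.451, 0.446], [0.499, -0.001, -0.867]]
wrist_force: [0.1, -0.2, -0.1]
finger_gap: -0.0002
```

>>> play_rows([
  {"claw": 0, "dx": -0.03, "dy": 0, "dz": 0.05, "rx": 0, "ry": 0, "rz": 0},
  {"claw": 0, "dx": 0, "dy": 0, "dz": 0, "rx": 0, "ry": 0, "rz": 0},
  {"claw": 0, "dx": 0, "dy": 0, "dz": 0, "rx": 0, "ry": 0, "rz": 0},
])

```text
clock: 7.62
tcp_pos: [0.5983, 0.1626, 0.0329]
tool_rot: [[0.391, 0.892, 0.226], [0.773, -0.452, 0.446], [0.5, 0.0, -0.866]]
wrist_force: [0.5, 0.2, -0.3]
finger_gap: 0.0003
```

```bash
python3 - <<'E'
from plan import *
o=st()
from workcell import snapshot
cv2.imwrite('pics/side6.png',cv2.resize(snapshot('side')[100:300,130:350],None,fx=2.7,fy=2.7))
E
```

```text
t 7.6167 local [-0.0204  0.082   0.0109] F [ 0.5427  0.2269 -0.276 ] gap 0.000309718974214036
[[-0.0016  1.     -0.0009]
 [ 0.8663  0.0018  0.4995]
 [ 0.4995  0.     -0.8663]] [-0.0331  0.2597  2.1248  0.7978  0.6851 -0.1782]
```

View pics/side6.png

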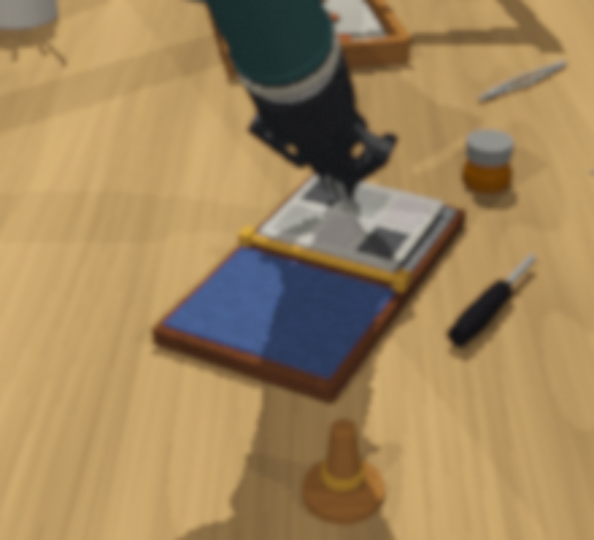

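The leaf is nearly flat. The force is still about zero, so it hasn't reached the stop. I'll press down straight in 1 mm steps.

>>> play_rows([
  {"claw": 0, "dx": -0.0125, "dy": 0, "dz": 0.0217, "rx": 0, "ry": 0, "rz": 0},
  {"claw": 0, "dx": -0.0125, "dy": 0, "dz": 0.0217, "rx": 0, "ry": 0, "rz": 0},
  {"claw": 0, "dx": 0, "dy": 0, "dz": 0, "rx": 0, "ry": 0, "rz": 0},
])

```text
clock: 7.92
tcp_pos: [0.5984, 0.1627, 0.0309]
tool_rot: [[0.391, 0.892, 0.226], [0.773, -0.452, 0.446], [0.5, 0.0, -0.866]]
wrist_force: [0.7, -0.7, 0.2]
finger_gap: 0.0001
```

>>> play_rows([
  {"claw": 0, "dx": -0.0125, "dy": 0, "dz": 0.0217, "rx": 0, "ry": 0, "rz": 0},
  {"claw": 0, "dx": 0, "dy": 0, "dz": 0, "rx": 0, "ry": 0, "rz": 0},
  {"claw": 0, "dx": 0, "dy": 0, "dz": 0, "rx": 0, "ry": 0, "rz": 0},
])

```text
clock: 8.17
tcp_pos: [0.5984, 0.1627, 0.03]
tool_rot: [[0.391, 0.892, 0.226], [0.773, -0.452, 0.446], [0.5, 0.0, -0.866]]
wrist_force: [0.5, 0.6, 0.2]
finger_gap: -0.0001
```

>>> play_rows([
  {"claw": 0, "dx": -0.0125, "dy": 0, "dz": 0.0217, "rx": 0, "ry": 0, "rz": 0},
  {"claw": 0, "dx": 0, "dy": 0, "dz": 0, "rx": 0, "ry": 0, "rz": 0},
  {"claw": 0, "dx": 0, "dy": 0, "dz": 0, "rx": 0, "ry": 0, "rz": 0},
])

```text
clock: 8.42
tcp_pos: [0.5986, 0.1628, 0.0297]
tool_rot: [[0.39, 0.892, 0.226], [0.773, -0.451, 0.446], [0.5, 0.0, -0.866]]
wrist_force: [-2.5, -1.4, 6.1]
finger_gap: 0.0003
```

>>> play_rows([
  {"claw": 0, "dx": -0.0125, "dy": 0, "dz": 0.0217, "rx": 0, "ry": 0, "rz": 0},
  {"claw": 0, "dx": 0, "dy": 0, "dz": 0, "rx": 0, "ry": 0, "rz": 0},
  {"claw": 0, "dx": 0, "dy": 0, "dz": 0, "rx": 0, "ry": 0, "rz": 0},
])

```text
clock: 8.67
tcp_pos: [0.5987, 0.1629, 0.0296]
tool_rot: [[0.39, 0.893, 0.226], [0.773, -0.451, 0.447], [0.501, 0.0, -0.865]]
wrist_force: [-5.8, -4.0, 12.4]
finger_gap: -0.0003
```

```bash
python3 - <<'E'
from plan import *
o=st(); print(o["ft_torque"])
from workcell import snapshot
cv2.imwrite('pics/side7.png',cv2.resize(snapshot('side')[150:240,190:330],None,fx=5,fy=5,interpolation=cv2.INTER_CUBIC))
E
```

```text
t 8.6667 local [-0.0201  0.0824  0.0076] F [-5.7864 -4.0067 12.3609] gap -0.00029771591831438557
[[-0.0027  1.     -0.001 ]
 [ 0.8655  0.0028  0.5009]
 [ 0.5009  0.0005 -0.8655]] [-0.0335  0.2661  2.1256  0.8066  0.6806 -0.1897]
[0.0175 0.579  0.2674]
```

View pics/side7.png

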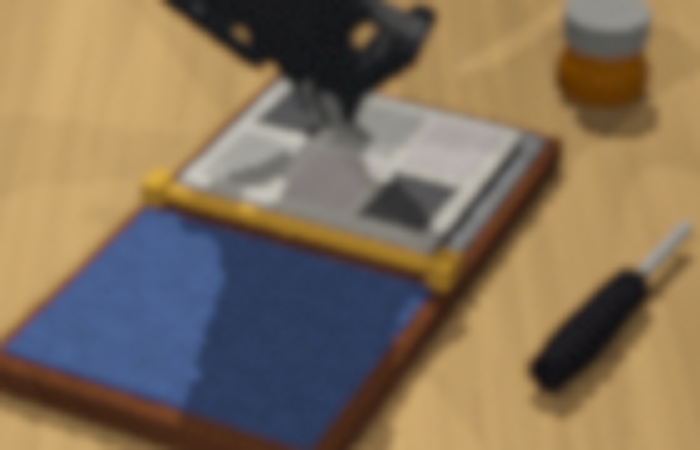

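The force went from zero to 6 N and then 12 N with almost no travel, so the leaf is on its stop. I'll back off and check.

>>> play_rows([
  {"claw": 0, "dx": 0, "dy": 0, "dz": 0, "rx": 0, "ry": 0, "rz": 0},
  {"claw": 0, "dx": 0.1, "dy": 0, "dz": -0.18, "rx": 0, "ry": 0, "rz": 0},
  {"claw": 0, "dx": 0.2, "dy": 0, "dz": -0.4, "rx": 0, "ry": 0, "rz": 0},
  {"claw": 0, "dx": 0.2, "dy": 0, "dz": -0.6, "rx": 0, "ry": 0, "rz": 0},
  {"claw": 0, "dx": 0, "dy": 0, "dz": -0.8, "rx": 0, "ry": 0, "rz": 0},
  {"claw": 0, "dx": 0, "dy": 0, "dz": -0.8, "rx": 0, "ry": 0, "rz": 0},
  {"claw": 0, "dx": 0, "dy": 0, "dz": -0.8, "rx": 0, "ry": 0, "rz": 0},
  {"claw": 0, "dx": 0, "dy": 0, "dz": -0.8, "rx": 0, "ry": 0, "rz": 0},
  {"claw": 0, "dx": -0.5, "dy": 0, "dz": -0.6, "rx": 0, "ry": 0, "rz": 0},
  {"claw": 0, "dx": -0.5, "dy": -0.5, "dz": -0.4, "rx": 0, "ry": 0, "rz": 0},
  {"claw": 0, "dx": -0.5, "dy": -0.5, "dz": -0.2, "rx": 0, "ry": 0, "rz": 0},
  {"claw": 0, "dx": -0.5, "dy": -0.5, "dz": 0, "rx": 0, "ry": 0, "rz": 0},
  {"claw": 0, "dx": 0, "dy": 0, "dz": 0, "rx": 0, "ry": 0, "rz": 0},
  {"claw": 0, "dx": 0, "dy": 0, "dz": 0, "rx": 0, "ry": 0, "rz": 0},
])

```text
clock: 9.88
tcp_pos: [0.4695, 0.0437, 0.1905]
tool_rot: [[0.393, 0.891, 0.225], [0.772, -0.453, 0.445], [0.499, -0.001, -0.867]]
wrist_force: [1.0, 0.3, 0.7]
finger_gap: -0.0003
```

```bash
python3 - <<'E'
from plan import *
o=st()
from workcell import snapshot
s=snapshot('side');t=snapshot('top');cv2.imwrite("pics/side8.png",s);cv2.imwrite("pics/top8.png",t)
a=cv2.resize(s[140:300,170:350],None,fx=3.6,fy=3.6,interpolation=cv2.INTER_CUBIC);cv2.imwrite('pics/side8z.png',a)
cv2.imwrite('pics/top8z.png',cv2.resize(t[130:265,155:340],None,fx=4,fy=4,interpolation=cv2.INTER_CUBIC))
E
```

```text
t 9.8833 local [-0.0813 -0.0824  0.1685] F [1.0231 0.2778 0.6916] gap -0.0002759476997734138
[[ 0.0005  1.     -0.0011]
 [ 0.8665  0.0001  0.4992]
 [ 0.4992 -0.0012 -0.8665]] [-0.3381 -0.1876  2.2391  0.5905  1.095  -0.1457]
```

View pics/side8z.png

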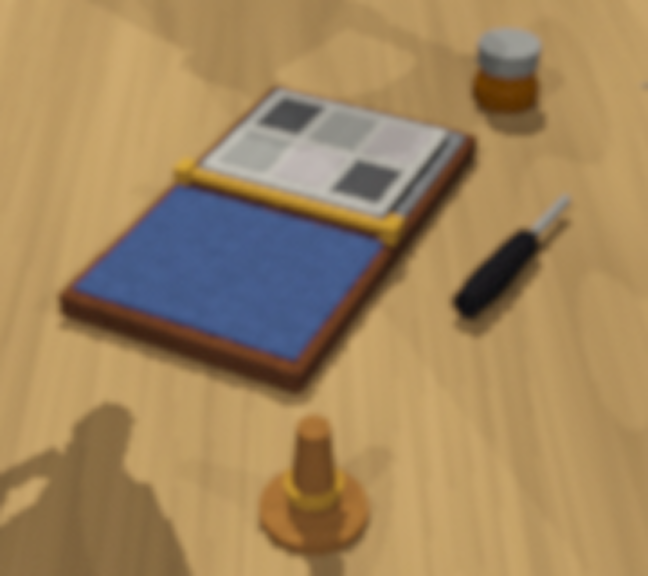

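View pics/top8z.png

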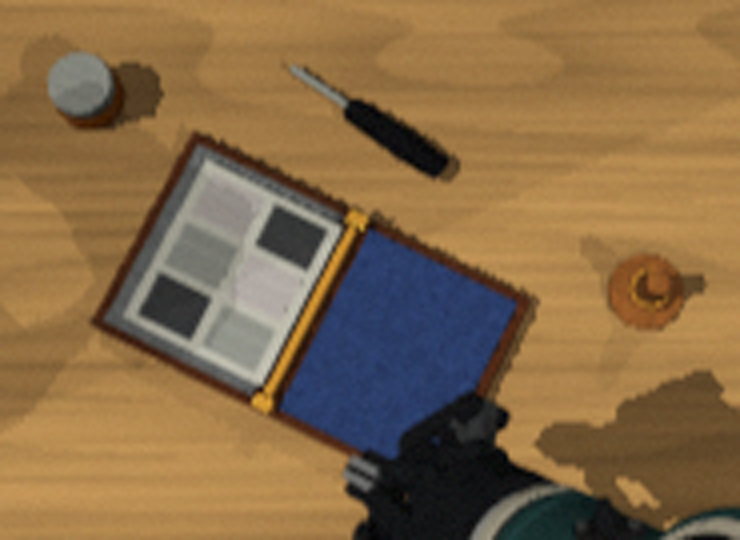

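Both views show the white face up on the grey bed and the hand clear. The jar, graver and cone are at their original pixels. One quick triangulation of the free edge's height:

```bash
python3 - <<'E'
from h import *
T=lambda u,v:("top",155+(u-1.5)/4,130+(v-1.5)/4)
S=lambda u,v:("side",170+(u-1.3)/3.6,140+(v-1.3)/3.6)
for t,s in [((204,161),(448,130)),((127,314),(280,92))]:
    p,e=two(T(*t),S(*s)); print(loc(p),p[2],e)
a=cv2.imread("pics/side0.png").astype(int);b=cv2.imread("pics/side8.png").astype(int)
d=abs(a-b).max(2)
for n,(x0,x1,y0,y1) in dict(jar=(300,324,146,173),graver=(294,332,193,230),cone=(240,274,252,294)).items(): print(n,(d[y0:y1,x0:x1]>40).sum())
E
```

```text
[0.0583 0.1119 0.0043] 0.026322275343265616 0.0014732465740239199
[-0.0584  0.1084  0.0049] 0.02693335874568978 0.0018697244763398006
jar 0
graver 0
cone 12
```

The free edge's top face is at z of about 26–27 mm, and flat is 26 mm. The neighbours have not moved. I'm handing the job in.

```bash
python3 -c "
from workcell import robot
print(robot.sign_off())"
```

```text
the job is handed in; nothing more can be done
None
```

I turned the leaf over its spine with the shut fingertips, from about 0.6 rad to flat on the grey bed with the white side up. I pressed it gently onto its stop, backed the hand off and handed the job in at about 10 s; sign-off gives no verdict.

- **Flatness:** while pressing, the force rose from zero to 12 N with almost no travel. Afterwards the leaf's outer corners measured 26–27 mm high, against 26 mm when flat, with about 2 mm of ray mismatch.
- **Bystanders:** comparing side pictures from before and after, the jar and graver had no changed pixels. The cone had 12, which I put down to the arm's shadow since its outline sits in the same place.
- **Hand:** it ended clear, with the fingertips about 0.19 m above the bench and no contact force beyond sensor noise.
- **Refused moves:** my first three move calls were refused because I had left out some row keys. Nothing moved as a result.

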